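Fetch the burner cap from behind the galley goods

TASK

The burner cap is stowed at the back of the plywood stowage shelf, hemmed in by the soap bottle, the steel flask and the square canister: first move all three upright onto the grey drip tray, without disturbing the mug and bowl standing in it. Then, with all three still on the tray, fetch the cap and set it flat and centred on the bare burner of the hob. Finally put the bottle, flask and canister back upright on the shelf, each in the very place where it stood at the start.

Things in the scene. Friction and masses are not known exactly. Their poses are not given: they have to be found in the camera images.
- nook: Plywood stowage shelf, fixed, 200 (x) by 280 mm (y), yaw within 0.06; origin: centre of underside, +x away from the robot. Floor top at z 8 mm; back wall 45 mm high from x 90 mm; side rails 22 mm high at y +-136 mm; front open. Cap near (48, 0) mm; goods near (48, 74), (48, -74), (-26, 0), in any order. A tea tin and a spice jar under 65 mm tall in its front corners do not matter.
- tray: Grey plastic drip tray, fixed, 190 (x) by 260 mm (y), 22 mm high, walls 5 mm, inner floor at z 5 mm, yaw within 0.06; origin: centre of underside. Mug and bowl stand in its half nearest the robot (x about -47, y about +-78 mm, either way round); the far half (x about +43 mm) has room for three goods in a row along y, 80 mm apart.
- bottle: Loose soap bottle of amber glass with a paper label, 0.25 to 0.5 kg, round. Its origin is the centre of its underside, z up; 128 mm tall overall. Body radius 34 mm up to 68 mm, shoulder to 86 mm, then a white cylindrical cap of radius 16 mm from 92 to 128 mm, the place to grip.
- flask: Loose steel vacuum flask, 0.28 to 0.56 kg, round. Its origin is the centre of its underside, z up; 128 mm tall overall. Body radius 36 mm up to 84 mm, then a grey cylindrical cup of radius 26 mm from 92 to 128 mm, the place to grip.
- canister: Loose square white canister with a wooden lid, 0.28 to 0.56 kg. Its origin is the centre of its underside, z up; 128 mm tall overall. Body 66 x 66 mm (sides along its x and y), lid 68 x 68 mm up to 92 mm, on it a round wooden knob of radius 18 mm from 92 to 128 mm, the place to grip.
- cap: Loose burner cap: a dark steel disc 60 mm across (grip it across this) and 20 mm thick, flat underneath, 0.1 to 0.2 kg. Origin at the centre of its underside, z up.
- burner_bare: The bare burner head, fixed on the hob: aluminium stub of radius 26 mm, flat top, no cap. Origin: centre of its foot, on the hob plate 22 mm above the counter; its top, where the cap's underside goes, is at z 16 mm. Grate bars 7 mm wide stand on both sides at y +-62.5 mm and across at x +-80 mm, tops 40 mm above this origin. Yaw within 0.06.
- burner_capped: The other burner, fixed, 125 mm beside the bare one along its y: the same stub with a fixed cap of the same shape already on it. Origin at its foot, as for the bare one.
- mug: Loose white cup without handle, rim radius 35 mm, 75 mm tall, standing in the tray; to be left alone. Origin at the centre of its underside.
- bowl: Loose small blue bowl, rim radius 38 mm, 35 mm tall, standing in the tray; to be left alone. Origin at the centre of its underside.
Things that resemble listed ones, but are neither listed nor needed, are in the scene too. What is shaped like the bottle but blue or green is not meant.

How it is judged (in metres and radians):
On the way, in this order (a step that is already met when the one before it is completed fails the run):
1. bottle, flask and canister all stand upright and released on the tray, the cap not yet taken (x of bottle in the frame of tray between -0.085 and 0.085 m and y of bottle in the frame of tray between -0.12 and 0.12 m and z of each of bottle, flask, canister in the frame of tray below 0.02 m and angle between each of bottle, flask, canister's own z axis and vertical below 0.1 rad and linear speed of each of bottle, flask, canister below 0.03 m/s and contact force between the fingers and bottle below 0.1 N and x of flask in the frame of tray between -0.085 and 0.085 m and y of flask in the frame of tray between -0.12 and 0.12 m and contact force between the fingers and flask below 0.1 N and x of canister in the frame of tray between -0.085 and 0.085 m and y of canister in the frame of tray between -0.12 and 0.12 m and contact force between the fingers and canister below 0.1 N and distance of cap from where it was at the start of the episode below 0.02 m), for 0.2 s.
2. the cap sits released on the bare burner while the three goods stand on the tray (horizontal distance between cap and burner_bare below 0.01 m and z of cap in the frame of burner_bare between 0.012 and 0.019 m and angle between cap's own z axis and vertical below 0.08 rad and linear speed of each of cap, bottle, flask, canister below 0.03 m/s and contact force between the fingers and cap below 0.1 N and x of bottle in the frame of tray between -0.085 and 0.085 m and y of bottle in the frame of tray between -0.12 and 0.12 m and z of each of bottle, flask, canister in the frame of tray below 0.02 m and angle between each of bottle, flask, canister's own z axis and vertical below 0.1 rad and contact force between the fingers and bottle below 0.1 N and x of flask in the frame of tray between -0.085 and 0.085 m and y of flask in the frame of tray between -0.12 and 0.12 m and contact force between the fingers and flask below 0.1 N and x of canister in the frame of tray between -0.085 and 0.085 m and y of canister in the frame of tray between -0.12 and 0.12 m and contact force between the fingers and canister below 0.1 N), for 0.2 s.
At the end, for the whole second after the job is handed in: The cap lies flat on the bare burner, centred within 10 mm; the bottle, flask and canister each stand upright within 15 mm of where they stood at the start; all are released and at rest (horizontal distance between cap and burner_bare below 0.01 m and z of cap in the frame of burner_bare between 0.012 and 0.019 m and angle between cap's own z axis and vertical below 0.08 rad and linear speed of each of cap, bottle, flask, canister below 0.03 m/s and contact force between the fingers and cap below 0.1 N and distance of each of bottle, flask, canister from where it was at the start of the episode below 0.015 m and angle between each of bottle, flask, canister's own z axis and vertical below 0.1 rad and contact force between the fingers and bottle below 0.1 N and contact force between the fingers and flask below 0.1 N and contact force between the fingers and canister below 0.1 N); the robot touches nothing.
It fails at once if the mug or the bowl is shifted by more than 20 mm or tipped (distance of any of mug, bowl from where it was at the start of the episode above 0.02 m or angle between any of mug, bowl's own z axis and vertical above 0.4 rad).
It fails at once if the bottle, flask or canister is tipped more than 40 degrees (angle between any of bottle, flask, canister's own z axis and vertical above 0.7 rad).
It also fails if it takes over 152 s, if anything falls off the work surface, if the arm or the gripper's body presses on something with over 40 N, if the wrist force passes 120 N, or if a joint passes its speed limit or range.

ROBOT

A 6-joint arm with a two-finger parallel gripper is mounted at the origin on the work surface. World frame = base frame: x ahead of the robot, y to its left, z up, the work surface at z = 0. Lengths are in mm, angles in rad, forces in N, time in s.
With the tool pointing down it reaches from about 400 to 925 mm from the base axis. Payload 12.5 kg.
Tool frame: the origin (TCP) lies between the finger pads; the fingertips stand 19 mm ahead of it and the grasp point (between the pads) is the TCP (env.nose_length is the distance from the TCP to the fingertips, in mm); z points along the fingers, y is the line along which they close (so a half turn about z gives the same grasp; the last joint's range is limited). The gripper opens to 95 mm and grips with 3 to 60 N. Pads are 20 mm wide; open, the fingers measure 119 mm over their backs; the gripper's body (75 mm by 180 mm) begins 59 mm behind the grasp point.
Start: joints at [1.157, 0.491, 1.559, -0, 1.092, -0.106], TCP at [189.334, 595.649, 233.661] pointing down, gripper open.
Joint ranges: [-3.1, 3.1], [-0.84, 2.19], [0.05, 2.79], [-1.13, 4.28], [0.06, 2.93], [-2.69, 2.69]. Speed limits (rad/s): [2.22, 2.22, 2.79, 3.14, 3.14, 3.14].

INTERFACE

Orientations are given as [roll, pitch, yaw] about the fixed x, y, z axes, in that order (R = Rz(yaw) Ry(pitch) Rx(roll)).
In Python, from cell import env gives the robot as it stands. The module is installed in compiled form; this text tells all that it offers.
- The arm moves only by the tool drive_tool, never from a script. Its argument "rows" is a list that holds one entry, the list of rows, each a list of 7 numbers: the shift along the tool's x, y, z scaled (see below), then the turn, a rotation vector about the tool's x, y, z scaled (see below), then the opening, from 0 (shut) to 1 (fully open). In form: [[[tx, ty, tz, ax, ay, az, jaw], ...]]. A call has 1 to 5 rows; each row shifts and turns the commanded pose from where the row before left it, along the tool's axes as they then stand; what a row does not reach is not made up. The controller multiplies each number of a shift by 250 mm and each number of a turn by 180 degrees. A row lasts 1/8 s, in which the tool goes at most 62.5 mm and 10.7 degrees, less where a joint would pass 70% of its speed; a pose out of reach is approached as far as the arm can. A call with a number of a shift or a turn outside -1 to 1 is refused whole. A call with a gripper value outside its range is refused whole. The fingers move at their own pace and stop on an object; the grip force is fixed at half the most. Time passes only in rows, so rows that do not move let the fingers close. It gives the time, the measured TCP pose, the force, the opening and the grip force at its end, in the units of the state.
- env.state(): the state, without advancing time (a new reading comes with each control period).
- env.read_camera(name): name is "scene" or "top" or "wrist"; returns a dict with "color" (384x512x3 uint8, blue, green, red), "camera_matrix" (3x3 intrinsics, pixels), "k1" (the pictures are not rectified: a ray, as slopes to the right and down, at radius r is drawn at 1 + k1 r^2 times it, then the intrinsics apply), "pose" (4x4, takes a point from camera to world coordinates). Camera axes: x right, y up, looking along -z (the intrinsics and any distortion apply to the point x, -y, -z); pixel columns grow to the right and rows downward; lengths in mm; the calibration is good to about 2 mm. A picture is of the moment at which its call begins. There is no depth.
- env.job_done(): hands the job in; it is judged then, once.
Trained networks look in a picture, given as the dict that the camera call returned (one of the last four; its "shot" number tells which), for a name from the list of things; names that differ only in an ending like _2 or _b are one class to them, and where a whole thing is asked for, a point or a joint stands for the part that bears it (a point fixed in the world has none). Each returns a list of dicts, best first, with "score" (0 to 1); they miss things now and then, are a little off and sometimes report something else, mostly with a low value. They report only what shows in the picture. A call takes as long as a camera call. They do not tell look-alikes from the thing itself.
- env.search_frame(name, picture): "at" ([x, y, z] in mm, in the coordinates of the camera as it stood for that picture, good to about 4 mm: the middle of the surface that is visible of it).
- env.place_of(name, picture): "at" ([x, y, z] in mm, in the coordinates of the camera as it stood for that picture, good to about 4 mm: a listed point, or the origin of a listed thing).
The state is a dict: "t": time; "joints": joint angles; "qvel": joint speeds; "tau": joint torques, N m; "eef_pos": TCP position; "tcp_rot": TCP orientation; "ft_force": force on the tool from outside, world axes, zero at the start; "moment": the same for the moment, N m; "opening": opening from 0.0 (shut) to 1.0 (fully open); "grip_force": force on a finger pad.
Only numpy, scipy, OpenCV 4.12 (cv2) and the standard library are available. Lean on these libraries where they do the work, as an engineer would, in place of code of your own. Each camera call takes 0.05 s, during which the arm holds its last target. There are 200 camera calls.

## Working session

There is one attempt and no reset: what is moved stays moved. The work goes in short steps, Python scripts to look and compute and a tool call to move; the robot and the scene stay as the last step left them, time stands still between calls to the robot, and variables do not carry over. Pictures are saved under pics/ and viewed, at most 14 in all, crops included, and the job is handed in when it is done.

Besides the shell and the picture viewer there is one more tool, called after "Emit:" by a JSON object that holds its "name" and its "arguments", one argument or row to a line. drive_tool: Moves the arm, as the interface text tells. Its arguments: {"type":"object","properties":{"rows":{"type":"array","items":{"type":"array","items":{"type":"array","items":{"type":"number","minimum":-1,"maximum":1}}}}},"required":["rows"]}

```bash
mkdir -p pics
cat > h.py <<'E'
import numpy as np, cv2
from cell import env
from scipy.spatial.transform import Rotation as R
NAMES="nook tray bottle flask canister cap burner_bare burner_capped mug bowl".split()
def w(p,at): return (p["pose"]@np.r_[at,1])[:3]
def pix(p,X):
    c=np.linalg.inv(p["pose"])@np.r_[X,1]; s=np.array([c[0]/-c[2],-c[1]/-c[2]]); s=s*(1+p["k1"]*(s@s))
    return (p["camera_matrix"]@np.r_[s,1])[:2]
def ray(p,u,v,z):
    K=p["camera_matrix"]; s=cv2.undistortPoints(np.array([[[u,v]]],float),K,np.array([p["k1"],0,0,0.]))[0,0]
    # crude k1 inverse
    d=p["pose"][:3,:3]@np.array([s[0],-s[1],-1]); o=p["pose"][:3,3]; return o+d*(z-o[2])/d[2]
def look(cam,names=NAMES,n=3,f=None):
    p=env.read_camera(cam)
    if f: cv2.imwrite("pics/"+f,p["color"])
    for m in names:
        for fn in ("place_of",):
            print(cam,m,[(np.round(w(p,d["at"])).astype(int).tolist(),np.round(pix(p,w(p,d["at"]))).astype(int).tolist(),round(d["score"],2)) for d in getattr(env,fn)(m,p)[:n]])
    return p
E
python3 - <<'E'
from h import *
p=look("scene",f="s0.png"); q=look("top",f="t0.png")
print(env.state())
print(p["pose"].round(2),q["pose"].round(2))
a=np.hstack([p["color"],q["color"]]); cv2.imwrite("pics/a0.png",cv2.resize(a,(800,300)))
E
```

```text
scene nook [([511, 0, 3], [252, 202], 0.8), ([555, -71, 9], [233, 218], 0.26), ([526, -366, 21], [127, 230], 0.2)]
scene tray [([516, 286, -1], [340, 185], 0.82)]
scene bottle [([698, -123, -3], [227, 268], 0.74), ([344, -231, 1], [168, 177], 0.72), ([333, 190, 1], [292, 151], 0.66)]
scene flask [([550, 73, 10], [280, 205], 0.96), ([553, -72, 10], [232, 217], 0.71), ([560, -3, 11], [256, 213], 0.45)]
scene canister [([482, -4, 6], [249, 194], 0.8), ([551, 76, 11], [281, 205], 0.59), ([475, 209, 8], [313, 178], 0.42)]
scene cap []
scene burner_bare [([523, -245, 22], [170, 220], 0.86)]
scene burner_capped [([525, -368, 24], [126, 229], 0.94)]
scene mug [([475, 210, 4], [313, 179], 0.74)]
scene bowl [([477, 372, 6], [359, 169], 0.74)]
top nook [([507, -3, -2], [250, 197], 0.6)]
top tray []
top bottle [([344, -236, -1], [345, 264], 0.98), ([554, -76, 9], [279, 178], 0.79), ([695, -123, -3], [297, 126], 0.66)]
top flask [([549, 73, 7], [219, 180], 0.92)]
top canister []
top cap [([556, -6, 6], [251, 177], 0.71)]
top burner_bare [([520, -249, 26], [350, 191], 0.8)]
top burner_capped [([52
[... 546 characters left out ...]
5038955, 595.66796606, 233.65582331]), 'tcp_rot': array([3.14148108e+00, 2.00686268e-05, 2.83379855e+00]), 'ft_force': array([-0.15057519,  0.23524323,  0.57631422]), 'moment': array([ 0.00703054,  0.00352615, -0.05739735]), 'grip_force': 0.0, 'opening': 0.9989136360598544}
[[ 2.80000e-01 -7.50000e-01  5.90000e-01  1.12053e+03]
 [ 9.60000e-01  2.10000e-01 -1.80000e-01 -1.78160e+02]
 [ 1.00000e-02  6.20000e-01  7.80000e-01  8.27550e+02]
 [ 0.00000e+00  0.00000e+00  0.00000e+00  1.00000e+00]] [[ 1.0000e-02  9.8000e-01 -1.9000e-01  3.2748e+02]
 [-1.0000e+00  1.0000e-02  1.0000e-02 -1.1990e+01]
 [ 1.0000e-02  1.9000e-01  9.8000e-01  9.7179e+02]
 [ 0.0000e+00  0.0000e+00  0.0000e+00  1.0000e+00]]
```

View pics/t0.png

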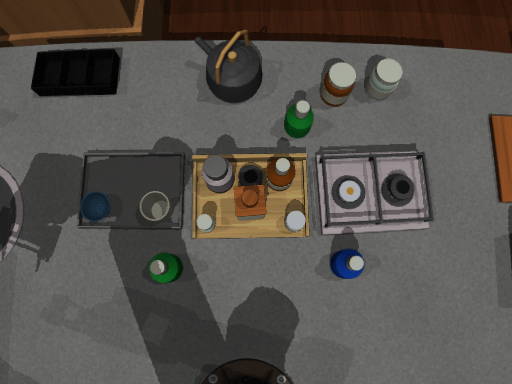

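View pics/s0.png

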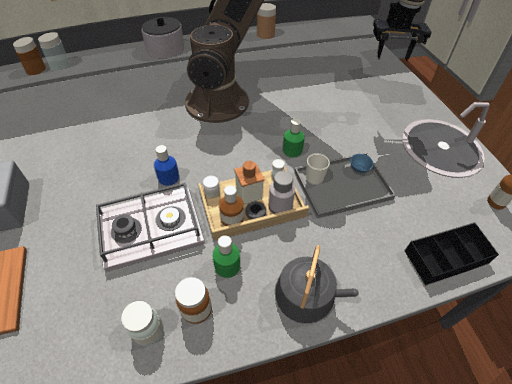

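Top picture: shelf centred at (250,197), with the flask at (217,173), canister at (250,200) and dark cap at (250,177). The tray is at (135,190), with the mug at (155,207) and bowl at (95,206). The bare burner, a bright stub, is at (349,191) and the capped one at (400,188).

Bottle candidates: amber (280,172), blue (348,264), green (165,268) and green (300,118). The amber one on the shelf fits: amber glass, paper label, and in a goods position. I'll confirm it in a wrist close-up.

Emit:
{"name": "drive_tool", "arguments": {
  "rows": [
    [[0,0,-0.2,0,0,-0.049,1],[0,0,-0.2,0,0,-0.049,1],[-0.16,-0.15,0,0,0,0,1],[-0.16,-0.15,0,0,0,0,1],[-0.16,-0.15,0,0,0,0,1]]
  ]
}}

```text
t: 1.72
eef_pos: [310.2, 481.9, 333.8]
tcp_rot: [3.141, 0.0, -3.141]
ft_force: [0.5, 1.2, -0.3]
opening: 0.997
grip_force: 0.0
```

Emit:
{"name": "drive_tool", "arguments": {
  "rows": [
    [[-0.16,-0.15,0,0,0,0,1],[-0.16,-0.15,0,0,0,0,1],[-0.16,-0.15,0,0,0,0,1],[-0.16,-0.15,0,0,0,0,1],[0,0,0,0,0,0,1]]
  ]
}}

```text
t: 2.35
eef_pos: [471.6, 330.8, 333.4]
tcp_rot: [-3.141, 0.0, 3.138]
ft_force: [0.1, 0.4, -0.1]
opening: 1.004
grip_force: 0.0
```

Run:
```python
from h import *
print(env.state()["eef_pos"],env.state()["tcp_rot"])
p=look("wrist",n=2,f="w0.png"); print(p["pose"].round(2))
```

```text
[471.55545359 330.81524343 333.38954485] [-3.14128185e+00  1.10116037e-04  3.13753440e+00]
wrist nook [([509, -5, 3], [32, 185], 0.92)]
wrist tray [([521, 295, -1], [228, 192], 0.86)]
wrist bottle [([332, 187, -1], [147, 59], 0.74), ([481, -2, 8], [29, 168], 0.47)]
wrist flask [([552, 70, 6], [82, 213], 0.56)]
wrist canister [([483, 2, 9], [31, 169], 0.83)]
wrist cap [([556, -7, 5], [36, 215], 0.72)]
wrist burner_bare []
wrist burner_capped [([556, -5, 7], [36, 216], 0.46), ([511, -1, -2], [37, 186], 0.42)]
wrist mug [([473, 213, 0], [171, 160], 0.57)]
wrist bowl [([475, 374, 1], [281, 162], 0.57)]
[[ 0.0000e+00 -9.6000e-01 -2.8000e-01  3.9230e+02]
 [ 1.0000e+00  0.0000e+00  0.0000e+00  3.3112e+02]
 [-0.0000e+00 -2.8000e-01  9.6000e-01  4.8394e+02]
 [ 0.0000e+00  0.0000e+00  0.0000e+00  1.0000e+00]]
```

Emit:
{"name": "drive_tool", "arguments": {
  "rows": [
    [[-0.03,-0.22,0,0,0,0,1],[-0.03,-0.22,0,0,0,0,1],[-0.03,-0.22,0,0,0,0,1],[-0.03,-0.22,0,0,0,0,1],[-0.03,-0.22,0,0,0,0,1]]
  ]
}}

```text
t: 3.52
eef_pos: [506.8, 56.6, 333.8]
tcp_rot: [3.142, 0.001, -3.141]
ft_force: [0.5, 0.2, 0.2]
opening: 0.999
grip_force: 0.0
```

Emit:
{"name": "drive_tool", "arguments": {
  "rows": [
    [[-0.03,-0.22,0,0,0,0,1],[0,0,0,0,0,0,1]]
  ]
}}

```text
t: 3.78
eef_pos: [514.7, 0.3, 333.5]
tcp_rot: [-3.141, 0.0, 3.138]
ft_force: [-0.5, -0.2, 0.3]
opening: 1.002
grip_force: 0.0
```

Run:
```python
from h import *
print(env.state()["eef_pos"],env.state()["tcp_rot"])
p=look("wrist",n=2,f="w1.png")
p=look("wrist",n=2)
for n in ("scene","top"): look(n,n=1,names=["bottle","flask","canister","cap","burner_bare","tray"])
```

```text
[5.14683115e+02 2.60867172e-01 3.33538056e+02] [-3.14132351e+00  7.62528173e-05  3.13754724e+00]
wrist nook []
wrist tray [([519, 292, -1], [446, 162], 0.77)]
wrist bottle [([348, -225, -1], [86, 40], 0.98), ([696, -122, 2], [176, 272], 0.89)]
wrist flask [([552, 71, 4], [300, 184], 0.9)]
wrist canister [([480, 1, 10], [252, 136], 0.67), ([474, 375, 4], [505, 133], 0.28)]
wrist cap [([556, -7, 8], [247, 188], 0.95)]
wrist burner_bare []
wrist burner_capped []
wrist mug [([474, 213, 3], [400, 131], 0.98), ([521, -247, 21], [79, 167], 0.41)]
wrist bowl [([473, 375, 4], [505, 132], 0.6)]
wrist nook []
wrist tray [([523, 291, 0], [443, 166], 0.77)]
wrist bottle [([351, -228, -2], [84, 42], 0.97), ([556, -71, 10], [201, 188], 0.89)]
wrist flask [([552, 68, 6], [296, 185], 0.85)]
wrist canister [([482, -1, 8], [248, 137], 0.62)]
wrist cap [([554, -5, 9], [246, 187], 0.71)]
wrist burner_bare [([518, -244, 21], [78, 164], 0.7)]
wrist burner_capped []
wrist mug [([476, 212, 0], [396, 133], 0.81), ([556, -75, 10], [198, 188], 0.38)]
wrist bowl [([473, 370, 3], [500, 133], 0.8)]
scene bottle [([697, -124, -2], [227, 267], 0.71)]
scene flask [([550, 75, 9], [280, 205], 0.88)]
scene canister [([485, -3, 6], [249, 195], 0.68)]
scene cap [([556, 1, 11], [257, 212], 0.82)]
scene burner_bare [([520, -244, 17], [171, 220], 0.94)]
scene tray [([519, 287, 1], [341, 185], 0.72)]
top bottle [([344, -235, 1], [344, 264], 0.92)]
top flask []
top canister []
top cap []
top burner_bare [([522, -250, 27], [351, 190], 0.92)]
top tray [([517, 291, -3], [133, 192], 0.91)]
```

View pics/w1.png

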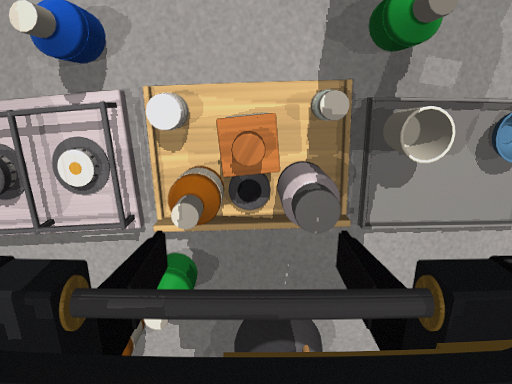

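Run:
```python
from h import *
p=env.read_camera("wrist"); c=p["color"]
cv2.imwrite("pics/c1.png",cv2.resize(c[85:240,140:360],None,fx=3.5,fy=3.5,interpolation=cv2.INTER_CUBIC))
for n,u,v,z in (("can",248,149,136),("fl",317,211,136),("bo",185,212,136),("cap",250,188,28)): print(n,ray(p,u,v,z).round(1))
for n,x,y,z in (("can",482,-1.5,136),("fl",550.5,72,136),("bo",554.5,-73.5,136),("cap",556,-4.5,28)):
  q=pix(p,[x,y,z]); print(n,q.round(1),((q-[140,85])*3.5).round())
```

```text
can [481.7  -0.7 136. ]
fl [549.5  74.9 136. ]
bo [550.8 -70.2 136. ]
cap [550.9   0.8  28. ]
can [247.3 149.3] [375. 225.]
fl [314.3 211.9] [610. 444.]
bo [182.2 215.2] [148. 456.]
cap [246.2 191.5] [372. 373.]
```

View pics/c1.png

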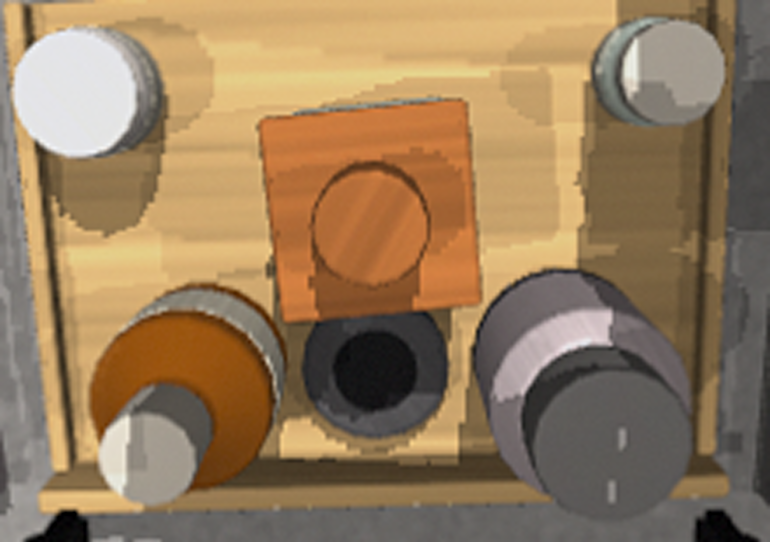

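The wrist close-up shows the amber labelled bottle, with its cap top at crop (148,457), so it is the one meant. The canister knob is at (370,227), the flask cup at (607,437) and the burner cap at (375,372). All agree with the network positions. I'll take the canister first.

Emit:
{"name": "drive_tool", "arguments": {
  "rows": [
    [[0.026,-0.002,0.169,0,0,0,1],[0.026,-0.002,0.169,0,0,0,1],[0.026,-0.002,0.169,0,0,0,1],[0.026,0,0.169,0,0,0,1],[0.026,0,0.169,0,0,0,1]]
  ]
}}

```text
t: 6.25
eef_pos: [481.8, 1.6, 121.3]
tcp_rot: [-3.142, 0.001, -3.142]
ft_force: [1.3, 0.7, -0.7]
opening: 0.998
grip_force: 0.0
```

Emit:
{"name": "drive_tool", "arguments": {
  "rows": [
    [[0,0,0,0,0,0,1],[0,0,0,0,0,0,0],[0,0,0,0,0,0,0],[0,0,0,0,0,0,0],[0,0,0,0,0,0,0]]
  ]
}}

```text
t: 6.88
eef_pos: [482.1, 1.7, 122.9]
tcp_rot: [-3.142, 0.001, -3.141]
ft_force: [0.4, 0.6, 0.1]
opening: 0.635
grip_force: 0.0
```

Emit:
{"name": "drive_tool", "arguments": {
  "rows": [
    [[0,0,0,0,0,0,0],[0,0,0,0,0,0,0],[0,0,0,0,0,0,0],[0,0,0,0,0,0,0],[0,0,0,0,0,0,0]]
  ]
}}

```text
t: 7.5
eef_pos: [481.7, 1.7, 122.2]
tcp_rot: [3.141, -0.0, -3.142]
ft_force: [0.4, 0.9, -3.1]
opening: 0.377
grip_force: 29.8
```

Emit:
{"name": "drive_tool", "arguments": {
  "rows": [
    [[0,0,0,0,0,0,0],[0,0,-0.05,0,0,0,0],[0,0,-0.05,0,0,0,0],[0,0,-0.1,0,0,0,0]]
  ]
}}

```text
t: 8.0
eef_pos: [481.6, 1.7, 173.3]
tcp_rot: [3.141, -0.001, -3.142]
ft_force: [-0.8, -0.1, -3.2]
opening: 0.377
grip_force: 29.8
```

Emit:
{"name": "drive_tool", "arguments": {
  "rows": [
    [[0,0,-0.2,0,0,0,0],[0,0,-0.2,0,0,0,0],[-0.04,0.16,-0.04,0,0,0,0],[-0.05,0.165,0,0,0,0,0],[-0.05,0.165,0,0,0,0,0]]
  ]
}}

```text
t: 8.62
eef_pos: [516.9, 125.4, 283.8]
tcp_rot: [3.141, 0.002, 3.141]
ft_force: [1.3, 0.7, -3.5]
opening: 0.378
grip_force: 29.8
```

Emit:
{"name": "drive_tool", "arguments": {
  "rows": [
    [[-0.05,0.165,0,0,0,0,0],[-0.05,0.165,0,0,0,0,0],[-0.05,0.165,0,0,0,0,0],[-0.045,0.165,0,0,0,0,0],[0,0,0,0,0,0,0]]
  ]
}}

```text
t: 9.25
eef_pos: [565.5, 291.5, 282.7]
tcp_rot: [3.141, 0.0, -3.139]
ft_force: [-0.3, 0.1, -2.4]
opening: 0.371
grip_force: 30.0
```

Emit:
{"name": "drive_tool", "arguments": {
  "rows": [
    [[0,0,0.15,0,0,0,0],[0,0,0.15,0,0,0,0],[0,0,0.15,0,0,0,0],[0,0,0.15,0,0,0,0],[0,0,0.02,0,0,0,0]]
  ]
}}

```text
t: 9.88
eef_pos: [564.7, 288.2, 126.1]
tcp_rot: [-3.14, -0.004, 3.141]
ft_force: [-1.2, -0.5, -4.0]
opening: 0.376
grip_force: 30.0
```

Emit:
{"name": "drive_tool", "arguments": {
  "rows": [
    [[0,0,0.016,0,0,0,0],[0,0,0.012,0,0,0,0],[0,0,0.004,0,0,0,0],[0,0,0,0,0,0,0]]
  ]
}}

```text
t: 10.38
eef_pos: [565.7, 289.3, 119.9]
tcp_rot: [3.141, 0.001, -3.141]
ft_force: [-0.1, -0.3, -2.9]
opening: 0.378
grip_force: 30.0
```

Emit:
{"name": "drive_tool", "arguments": {
  "rows": [
    [[0,0,0.006,0,0,0,0],[0,0,0,0,0,0,0]]
  ]
}}

```text
t: 10.62
eef_pos: [566.3, 289.3, 119.1]
tcp_rot: [3.141, 0.002, -3.141]
ft_force: [0.7, -1.7, 5.2]
opening: 0.372
grip_force: 30.0
```

Emit:
{"name": "drive_tool", "arguments": {
  "rows": [
    [[0,0,0,0,0,0,0.6],[0,0,0,0,0,0,0.6],[0,0,0,0,0,0,0.6],[0,0,0,0,0,0,0.6],[0,0,-0.05,0,0,0,0.6]]
  ]
}}

```text
t: 11.25
eef_pos: [565.2, 289.0, 130.1]
tcp_rot: [-3.141, -0.002, -3.141]
ft_force: [0.1, 0.3, 0.4]
opening: 0.601
grip_force: 0.0
```

Emit:
{"name": "drive_tool", "arguments": {
  "rows": [
    [[0,0,-0.15,0,0,0,0.7],[0.015,-0.2,-0.09,0,0,0,1],[0.015,-0.22,0,0,0,0,1],[0.015,-0.22,0,0,0,0,1],[0.015,-0.22,0,0,0,0,1]]
  ]
}}

```text
t: 11.88
eef_pos: [550.5, 72.6, 191.4]
tcp_rot: [3.142, 0.001, -3.141]
ft_force: [0.7, 0.3, 0.4]
opening: 0.99
grip_force: 0.0
```

Emit:
{"name": "drive_tool", "arguments": {
  "rows": [
    [[0,0,0,0,0,0,1],[0,0,0,0,0,0,1]]
  ]
}}

```text
t: 12.12
eef_pos: [550.8, 74.3, 191.1]
tcp_rot: [3.141, 0.001, 3.141]
ft_force: [0.5, 0.0, 0.1]
opening: 0.999
grip_force: 0.0
```

Down 69 mm, grip, lift.

Emit:
{"name": "drive_tool", "arguments": {
  "rows": [
    [[0,-0.006,0.14,0,0,0,1],[0,0,0.136,0,0,0,1],[0,0,0,0,0,0,0],[0,0,0,0,0,0,0],[0,0,0,0,0,0,0]]
  ]
}}

```text
t: 12.75
eef_pos: [551.2, 73.1, 122.7]
tcp_rot: [3.141, 0.002, -3.141]
ft_force: [0.6, 0.4, -0.2]
opening: 0.745
grip_force: 0.0
```

Emit:
{"name": "drive_tool", "arguments": {
  "rows": [
    [[0,0,0,0,0,0,0],[0,0,0,0,0,0,0],[0,0,0,0,0,0,0],[0,0,0,0,0,0,0]]
  ]
}}

```text
t: 13.25
eef_pos: [550.8, 72.8, 121.9]
tcp_rot: [3.141, 0.001, -3.142]
ft_force: [-0.8, 2.4, 6.4]
opening: 0.543
grip_force: 30.0
```

Emit:
{"name": "drive_tool", "arguments": {
  "rows": [
    [[0,0,-0.08,0,0,0,0],[0,0,-0.18,0,0,0,0],[0,0,-0.2,0,0,0,0],[0,0,-0.2,0,0,0,0],[-0.01,0.17,0,0,0,0,0]]
  ]
}}

```text
t: 13.88
eef_pos: [554.2, 114.0, 289.9]
tcp_rot: [3.141, 0.006, 3.139]
ft_force: [0.4, 0.5, -4.5]
opening: 0.544
grip_force: 30.0
```

Emit:
{"name": "drive_tool", "arguments": {
  "rows": [
    [[-0.01,0.205,0,0,0,0,0],[-0.01,0.205,0,0,0,0,0],[-0.01,0.205,0,0,0,0,0],[-0.01,0.205,0,0,0,0,0],[-0.007,0.2,0,0,0,0,0]]
  ]
}}

```text
t: 14.5
eef_pos: [564.5, 371.7, 285.6]
tcp_rot: [-3.141, -0.001, -3.141]
ft_force: [0.8, 0.5, -3.4]
opening: 0.546
grip_force: 30.0
```

Emit:
{"name": "drive_tool", "arguments": {
  "rows": [
    [[0,0,0,0,0,0,0],[0,0,0,0,0,0,0]]
  ]
}}

```text
t: 14.75
eef_pos: [564.6, 369.8, 285.6]
tcp_rot: [-3.141, -0.001, -3.141]
ft_force: [-0.5, -0.3, -3.6]
opening: 0.538
grip_force: 30.0
```

Emit:
{"name": "drive_tool", "arguments": {
  "rows": [
    [[0,0.004,0.15,0,0,0,0],[0,0,0.15,0,0,0,0],[0,0,0.15,0,0,0,0],[0,0,0.15,0,0,0,0],[0,0,0.03,0,0,0,0]]
  ]
}}

```text
t: 15.38
eef_pos: [564.3, 369.4, 126.8]
tcp_rot: [-3.14, -0.004, 3.14]
ft_force: [-0.3, -0.6, -3.1]
opening: 0.547
grip_force: 30.0
```

Emit:
{"name": "drive_tool", "arguments": {
  "rows": [
    [[0,0,0.02,0,0,0,0],[0,0,0.012,0,0,0,0],[0,0,0.006,0,0,0,0],[0,0,0,0,0,0,0]]
  ]
}}

```text
t: 15.88
eef_pos: [565.0, 371.3, 119.9]
tcp_rot: [3.141, 0.001, -3.141]
ft_force: [-0.2, -0.1, -3.3]
opening: 0.545
grip_force: 30.0
```

Emit:
{"name": "drive_tool", "arguments": {
  "rows": [
    [[0,0,0.006,0,0,0,0],[0,0,0.004,0,0,0,0],[0,0,0,0,0,0,0]]
  ]
}}

```text
t: 16.25
eef_pos: [565.2, 371.5, 118.9]
tcp_rot: [3.141, 0.002, -3.141]
ft_force: [-3.7, -1.4, 11.5]
opening: 0.544
grip_force: 30.0
```

Emit:
{"name": "drive_tool", "arguments": {
  "rows": [
    [[0,0,0,0,0,0,0.75],[0,0,0,0,0,0,0.75],[0,0,0,0,0,0,0.75],[0,0,0,0,0,0,0.75],[0,0,-0.05,0,0,0,0.75]]
  ]
}}

```text
t: 16.88
eef_pos: [564.5, 371.0, 129.0]
tcp_rot: [-3.141, -0.002, -3.142]
ft_force: [-1.0, -0.6, -0.4]
opening: 0.751
grip_force: 0.0
```

Emit:
{"name": "drive_tool", "arguments": {
  "rows": [
    [[0,0,-0.16,0,0,0,0.75],[0,-0.21,-0.12,0,0,0,1],[0.005,-0.22,0,0,0,0,1],[0.005,-0.22,0,0,0,0,1],[0.005,-0.22,0,0,0,0,1]]
  ]
}}

```text
t: 17.5
eef_pos: [561.1, 152.1, 200.5]
tcp_rot: [3.141, 0.001, -3.141]
ft_force: [1.7, 0.2, 0.0]
opening: 0.994
grip_force: 0.0
```

Emit:
{"name": "drive_tool", "arguments": {
  "rows": [
    [[0.005,-0.22,0,0,0,0,1],[0.005,-0.22,0,0,0,0,1],[0.005,-0.22,0,0,0,0,1],[0.01,-0.24,0,0,0,0,1],[0,0,0,0,0,0,1]]
  ]
}}

```text
t: 18.12
eef_pos: [554.9, -74.8, 200.2]
tcp_rot: [-3.141, 0.001, 3.137]
ft_force: [0.1, 0.4, -0.6]
opening: 1.001
grip_force: 0.0
```

Emit:
{"name": "drive_tool", "arguments": {
  "rows": [
    [[0,0,0,0,0,0,1]]
  ]
}}

```text
t: 18.25
eef_pos: [554.9, -71.2, 199.9]
tcp_rot: [3.141, 0.001, 3.141]
ft_force: [-0.1, -0.2, -1.3]
opening: 0.998
grip_force: 0.0
```

Emit:
{"name": "drive_tool", "arguments": {
  "rows": [
    [[0,-0.006,0.156,0,0,0,1],[0,0,0.156,0,0,0,1],[0,0,0,0,0,0,0],[0,0,0,0,0,0,0],[0,0,0,0,0,0,0]]
  ]
}}

```text
t: 18.88
eef_pos: [555.6, -72.5, 123.0]
tcp_rot: [-3.141, 0.002, -3.141]
ft_force: [0.0, 0.4, 0.3]
opening: 0.74
grip_force: 0.0
```

Emit:
{"name": "drive_tool", "arguments": {
  "rows": [
    [[0,0,0,0,0,0,0],[0,0,0,0,0,0,0],[0,0,0,0,0,0,0],[0,0,0,0,0,0,0],[0,0,0,0,0,0,0]]
  ]
}}

```text
t: 19.5
eef_pos: [554.9, -72.9, 121.4]
tcp_rot: [3.142, 0.0, -3.142]
ft_force: [-0.1, -0.1, 0.5]
opening: 0.328
grip_force: 30.0
```

Emit:
{"name": "drive_tool", "arguments": {
  "rows": [
    [[0,0,0,0,0,0,0],[0,0,0,0,0,0,0]]
  ]
}}

```text
t: 19.75
eef_pos: [554.9, -72.9, 121.3]
tcp_rot: [3.142, 0.0, -3.142]
ft_force: [0.7, -0.4, -0.8]
opening: 0.334
grip_force: 30.0
```

Emit:
{"name": "drive_tool", "arguments": {
  "rows": [
    [[0,0,-0.08,0,0,0,0],[0,0,-0.18,0,0,0,0],[0,0,-0.2,0,0,0,0],[0,0,-0.2,0,0,0,0],[-0.008,0.16,0,0,0,0,0]]
  ]
}}

```text
t: 20.38
eef_pos: [557.9, -34.0, 289.8]
tcp_rot: [-3.14, 0.006, 3.139]
ft_force: [0.5, 1.1, -3.6]
opening: 0.334
grip_force: 30.0
```

Emit:
{"name": "drive_tool", "arguments": {
  "rows": [
    [[-0.008,0.194,0,0,0,0,0],[-0.008,0.194,0,0,0,0,0],[-0.008,0.194,0,0,0,0,0],[-0.008,0.194,0,0,0,0,0],[0,0.19,0,0,0,0,0]]
  ]
}}

```text
t: 21.0
eef_pos: [564.5, 210.3, 285.9]
tcp_rot: [-3.142, -0.001, -3.141]
ft_force: [0.6, 0.4, -3.3]
opening: 0.335
grip_force: 30.0
```

Emit:
{"name": "drive_tool", "arguments": {
  "rows": [
    [[0,0,0,0,0,0,0],[0,0,0,0,0,0,0]]
  ]
}}

```text
t: 21.25
eef_pos: [564.5, 208.5, 285.9]
tcp_rot: [-3.141, -0.001, -3.141]
ft_force: [-0.5, -0.1, -3.1]
opening: 0.331
grip_force: 30.0
```

Emit:
{"name": "drive_tool", "arguments": {
  "rows": [
    [[0,0,0.15,0,0,0,0],[0,0,0.15,0,0,0,0],[0,0,0.15,0,0,0,0],[0,0,0.15,0,0,0,0],[0,0,0.03,0,0,0,0]]
  ]
}}

```text
t: 21.88
eef_pos: [564.1, 207.3, 126.9]
tcp_rot: [-3.141, -0.004, 3.14]
ft_force: [0.1, 0.3, -3.3]
opening: 0.331
grip_force: 30.0
```

Emit:
{"name": "drive_tool", "arguments": {
  "rows": [
    [[0,0,0.02,0,0,0,0],[0,0,0.012,0,0,0,0],[0,0,0.008,0,0,0,0],[0,0,0.006,0,0,0,0],[0,0,0,0,0,0,0]]
  ]
}}

```text
t: 22.5
eef_pos: [565.3, 208.7, 118.3]
tcp_rot: [3.141, 0.001, -3.141]
ft_force: [-1.1, -1.5, 4.1]
opening: 0.333
grip_force: 30.0
```

Emit:
{"name": "drive_tool", "arguments": {
  "rows": [
    [[0,0,0,0,0,0,0.6],[0,0,0,0,0,0,0.6],[0,0,0,0,0,0,0.6],[0,0,0,0,0,0,0.6],[0,0,-0.05,0,0,0,0.6]]
  ]
}}

```text
t: 23.12
eef_pos: [564.5, 208.6, 129.6]
tcp_rot: [-3.141, -0.002, -3.141]
ft_force: [-0.3, -0.3, -0.3]
opening: 0.6
grip_force: 0.0
```

Emit:
{"name": "drive_tool", "arguments": {
  "rows": [
    [[0,0,-0.2,0,0,0,0.6],[0.01,-0.21,-0.2,0,0,0,1],[0.01,-0.22,0,0,0,0,1],[0.01,-0.22,0,0,0,0,1],[0.01,-0.21,0,0,0,0,1]]
  ]
}}

```text
t: 23.75
eef_pos: [555.0, -0.7, 224.1]
tcp_rot: [-3.142, 0.001, -3.141]
ft_force: [-0.1, -0.3, -0.1]
opening: 0.961
grip_force: 0.0
```

Emit:
{"name": "drive_tool", "arguments": {
  "rows": [
    [[0,0,0,0,0,0,1],[0,0,0,0,0,0,1]]
  ]
}}

```text
t: 24.0
eef_pos: [555.3, 1.2, 223.6]
tcp_rot: [3.141, 0.001, 3.141]
ft_force: [-0.8, 1.1, 0.0]
opening: 0.995
grip_force: 0.0
```

Run:
```python
from h import *
print(env.state()["eef_pos"],env.state()["t"])
p=look("wrist",n=2,names=["cap","nook"]); 
q=look("wrist",n=2,names=["cap"]);r=look("top",n=2,names=["cap","bottle","flask","canister","mug","bowl"])
print(env.state()["t"])
cv2.imwrite("pics/w2.png",np.hstack([cv2.resize(p["color"],(400,300)),cv2.resize(r["color"],(400,300))]))
```

```text
[555.29817589   1.16725233 223.55866555] 24.0
wrist cap [([558, -5, 4], [246, 177], 0.94), ([565, 208, 9], [432, 185], 0.67)]
wrist nook [([509, -4, 1], [247, 133], 0.7)]
wrist cap [([555, -6, 7], [244, 176], 0.76)]
top cap []
top bottle [([695, -122, 1], [297, 126], 0.79), ([564, 204, 5], [167, 174], 0.73)]
top flask [([563, 369, 5], [104, 174], 0.87)]
top canister [([568, 288, 10], [134, 172], 0.75)]
top mug []
top bowl [([477, 371, 5], [100, 207], 0.66)]
24.6
```

View pics/w2.png

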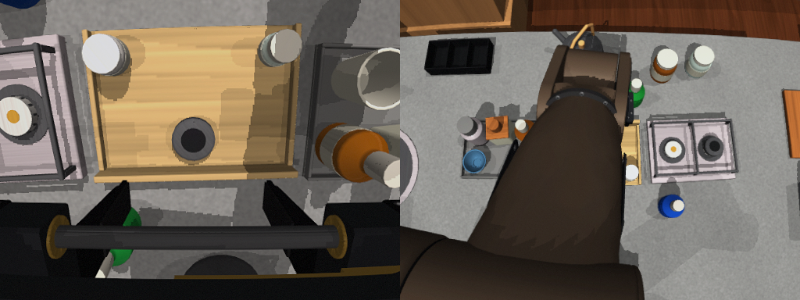

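The wrist half shows the shelf cleared, with the cap alone at (192,139). The top half shows flask, canister and bottle in a row on the tray at (467,127), (497,125) and (520,127). Now fetch the cap.

Emit:
{"name": "drive_tool", "arguments": {
  "rows": [
    [[-0.004,-0.024,0.17,0,0,0,1],[0,0,0.17,0,0,0,1],[0,0,0.17,0,0,0,1],[0,0,0.15,0,0,0,1],[0,0,0.085,0,0,0,1]]
  ]
}}

```text
t: 25.22
eef_pos: [555.7, -5.0, 34.9]
tcp_rot: [3.141, -0.002, 3.142]
ft_force: [0.8, 0.0, 0.3]
opening: 1.002
grip_force: 0.0
```

Emit:
{"name": "drive_tool", "arguments": {
  "rows": [
    [[0,0,0.02,0,0,0,1],[0,0,0.004,0,0,0,1],[0,0,0,0,0,0,0],[0,0,0,0,0,0,0],[0,0,0,0,0,0,0]]
  ]
}}

```text
t: 25.85
eef_pos: [556.4, -5.0, 31.2]
tcp_rot: [-3.142, 0.001, -3.141]
ft_force: [0.9, 0.1, 0.4]
opening: 0.741
grip_force: 0.0
```

Emit:
{"name": "drive_tool", "arguments": {
  "rows": [
    [[0,0,0,0,0,0,0],[0,0,0,0,0,0,0],[0,0,0,0,0,0,0],[0,0,0,0,0,0,0]]
  ]
}}

```text
t: 26.35
eef_pos: [556.3, -5.0, 30.9]
tcp_rot: [3.141, 0.0, -3.142]
ft_force: [-0.0, 0.3, 5.8]
opening: 0.621
grip_force: 30.0
```

Emit:
{"name": "drive_tool", "arguments": {
  "rows": [
    [[0,0,-0.06,0,0,0,0],[0,0,-0.16,0,0,0,0],[0,0,-0.2,0,0,0,0],[0,0,-0.2,0,0,0,0],[0.03,-0.16,-0.1,0,0,0,0]]
  ]
}}

```text
t: 26.98
eef_pos: [549.2, -44.2, 214.1]
tcp_rot: [-3.141, 0.004, -3.139]
ft_force: [-0.5, -1.3, -2.0]
opening: 0.621
grip_force: 30.0
```

Emit:
{"name": "drive_tool", "arguments": {
  "rows": [
    [[0.03,-0.2,0,0,0,0,0],[0.03,-0.2,0,0,0,0,0],[0.03,-0.2,0,0,0,0,0],[0.02,-0.204,0,0,0,0,0],[0,0,0,0,0,0,0]]
  ]
}}

```text
t: 27.6
eef_pos: [520.4, -249.0, 211.0]
tcp_rot: [-3.141, 0.0, 3.138]
ft_force: [-0.1, 0.4, -3.0]
opening: 0.621
grip_force: 30.0
```

Emit:
{"name": "drive_tool", "arguments": {
  "rows": [
    [[0,0,0,0,0,0,0]]
  ]
}}

```text
t: 27.72
eef_pos: [520.9, -245.7, 210.9]
tcp_rot: [3.141, -0.0, 3.141]
ft_force: [1.0, 0.7, -1.8]
opening: 0.623
grip_force: 30.0
```

Run:
```python
from h import *
print(env.state()["eef_pos"],env.state()["t"])
p=look("wrist",n=2,names=["burner_bare","burner_capped","cap"]); 
q=look("wrist",n=2,names=["burner_bare","burner_capped","cap"]);look("scene",n=2,names=["burner_bare","burner_capped"]);look("top",n=2,names=["burner_bare","burner_capped"])
cv2.imwrite("pics/w3.png",p["color"])
```

```text
[ 520.88919276 -245.73378436  210.89582193] 27.725
wrist burner_bare [([515, -244, 19], [253, 176], 0.89), ([519, -248, 186], [247, 244], 0.56)]
wrist burner_capped [([524, -370, 21], [134, 185], 0.78)]
wrist cap [([520, -247, 188], [249, 248], 0.59)]
wrist burner_bare [([520, -243, 20], [254, 180], 0.85), ([526, -369, 22], [134, 186], 0.56)]
wrist burner_capped [([525, -370, 22], [133, 185], 0.94)]
wrist cap [([519, -245, 188], [252, 245], 0.95)]
scene burner_bare [([520, -243, 20], [171, 219], 0.56)]
scene burner_capped [([526, -370, 22], [126, 230], 0.96)]
top burner_bare [([520, -247, 27], [350, 191], 0.59)]
top burner_capped []
```

View pics/w3.png

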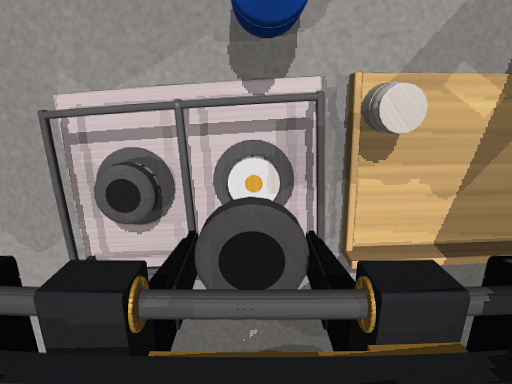

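The wrist picture shows the bare stub, white with an orange centre at (254,184), just beyond the held cap at (251,250). The capped burner is at (125,190).

Run:
```python
from h import *
p=env.read_camera("wrist"); print(ray(p,254,183.5,38).round(1), pix(p,[520,-245.5,38]).round(1), env.state()["eef_pos"].round(1))
```

```text
[ 519.4 -243.8   38. ] [252.2 184. ] [ 521.3 -246.1  210.7]
```

Emit:
{"name": "drive_tool", "arguments": {
  "rows": [
    [[0.004,0.005,0.15,0,0,0,0],[0,0,0.15,0,0,0,0],[0,0,0.15,0,0,0,0],[0,0,0.1,0,0,0,0],[0,0,0,0,0,0,0]]
  ]
}}

```text
t: 29.1
eef_pos: [519.6, -244.5, 71.7]
tcp_rot: [3.14, -0.003, 3.142]
ft_force: [-1.2, 0.1, -2.0]
opening: 0.624
grip_force: 30.0
```

Emit:
{"name": "drive_tool", "arguments": {
  "rows": [
    [[0,0,0.02,0,0,0,0],[0,0,0.016,0,0,0,0],[0,0,0.008,0,0,0,0],[0,0,0,0,0,0,0]]
  ]
}}

```text
t: 29.6
eef_pos: [520.3, -244.8, 62.4]
tcp_rot: [-3.142, 0.0, -3.141]
ft_force: [0.3, -0.2, -2.3]
opening: 0.62
grip_force: 30.0
```

Emit:
{"name": "drive_tool", "arguments": {
  "rows": [
    [[0,0,0.004,0,0,0,0],[0,0,0.003,0,0,0,0],[0,0,0,0,0,0,0]]
  ]
}}

```text
t: 29.98
eef_pos: [520.4, -244.9, 61.0]
tcp_rot: [-3.141, 0.0, -3.142]
ft_force: [-1.1, 0.9, 4.3]
opening: 0.624
grip_force: 30.0
```

Contact. Release with a small opening, lift, and check.

Emit:
{"name": "drive_tool", "arguments": {
  "rows": [
    [[0,0,0,0,0,0,0.78],[0,0,0,0,0,0,0.78],[0,0,0,0,0,0,0.78],[0,0,-0.04,0,0,0,0.78],[0,0,-0.1,0,0,0,0.78]]
  ]
}}

```text
t: 30.6
eef_pos: [519.9, -244.6, 95.5]
tcp_rot: [3.141, -0.002, -3.142]
ft_force: [0.3, 0.2, -0.4]
opening: 0.779
grip_force: 0.0
```

Emit:
{"name": "drive_tool", "arguments": {
  "rows": [
    [[0,0,-0.2,0,0,0,0.8],[0,0,-0.2,0,0,0,0.6],[0,0,-0.1,0,0,0,0.6],[0,0,0,0,0,0,0.6]]
  ]
}}

```text
t: 31.1
eef_pos: [520.7, -245.0, 222.8]
tcp_rot: [-3.139, 0.004, -3.141]
ft_force: [-0.3, -0.0, -0.7]
opening: 0.609
grip_force: 0.0
```

Run:
```python
from h import *
print(env.state()["eef_pos"],env.state()["t"])
p=look("wrist",n=2,names=["cap","burner_capped"]); look("wrist",n=2,names=["cap"])
cv2.imwrite("pics/w4.png",p["color"]); print(pix(p,[520,-245,58]))
look("top",n=2,names=["cap","flask","bottle","canister"])
look("scene",n=2,names=["cap","flask","bottle","canister"])
```

```text
[ 520.70850576 -245.02950137  222.78373848] 31.1
wrist cap [([522, -249, 38], [248, 183], 0.61)]
wrist burner_capped [([525, -368, 23], [139, 182], 0.64)]
wrist cap [([517, -247, 38], [249, 181], 0.87)]
[252.12734797 185.89096263]
top cap [([518, -249, 35], [351, 191], 0.43)]
top flask [([566, 372, 2], [103, 173], 0.66)]
top bottle [([694, -123, -3], [297, 127], 0.58), ([567, 208, 7], [166, 173], 0.52)]
top canister [([569, 290, 11], [133, 171], 0.71)]
scene cap [([522, -242, 41], [170, 215], 0.89)]
scene flask [([567, 373, 7], [372, 190], 0.58), ([509, -3, 1], [251, 202], 0.32)]
scene bottle [([698, -122, -2], [227, 267], 0.88), ([347, -231, 3], [168, 178], 0.86)]
scene canister [([567, 290, 5], [348, 195], 0.84)]
```

View pics/w4.png

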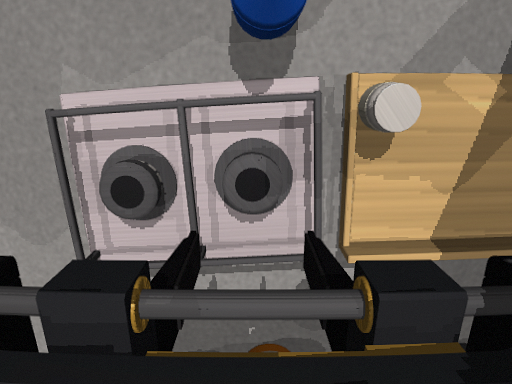

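The cap sits flat and concentric on the bare burner at (252,184), matching its neighbour. Next, the bottle goes back.

Emit:
{"name": "drive_tool", "arguments": {
  "rows": [
    [[-0.02,0.2,0,0,0,0,0.6],[-0.02,0.2,0,0,0,0,0.6],[-0.02,0.2,0,0,0,0,0.6],[-0.02,0.2,0,0,0,0,0.6],[-0.02,0.2,0,0,0,0,0.6]]
  ]
}}

```text
t: 32.48
eef_pos: [545.3, 6.8, 220.6]
tcp_rot: [3.142, 0.0, 3.142]
ft_force: [0.5, -0.0, 1.0]
opening: 0.603
grip_force: 0.0
```

Emit:
{"name": "drive_tool", "arguments": {
  "rows": [
    [[-0.02,0.2,0,0,0,0,0.6],[-0.02,0.2,0,0,0,0,0.6],[-0.02,0.2,0,0,0,0,0.6],[-0.018,0.2,0,0,0,0,0.6],[0,0.015,0,0,0,0,0.6]]
  ]
}}

```text
t: 33.1
eef_pos: [564.5, 211.7, 220.2]
tcp_rot: [3.141, 0.0, -3.138]
ft_force: [-0.2, 0.3, 0.9]
opening: 0.601
grip_force: 0.0
```

Emit:
{"name": "drive_tool", "arguments": {
  "rows": [
    [[0,0,0,0,0,0,0.6],[0,0,0,0,0,0,0.6]]
  ]
}}

```text
t: 33.35
eef_pos: [564.7, 207.9, 220.5]
tcp_rot: [-3.142, -0.0, 3.141]
ft_force: [-0.6, -0.5, -0.5]
opening: 0.6
grip_force: 0.0
```

Emit:
{"name": "drive_tool", "arguments": {
  "rows": [
    [[-0.002,0.003,0.15,0,0,0,0.6],[0,0,0.15,0,0,0,0.6],[0,0,0.1,0,0,0,0.6],[0,0,0.006,0,0,0,0.6],[0,0,0,0,0,0,0.3]]
  ]
}}

```text
t: 33.98
eef_pos: [565.8, 209.2, 119.9]
tcp_rot: [3.141, 0.001, 3.141]
ft_force: [0.2, 0.7, 0.8]
opening: 0.542
grip_force: 0.0
```

Emit:
{"name": "drive_tool", "arguments": {
  "rows": [
    [[0,0,0,0,0,0,0],[0,0,0,0,0,0,0],[0,0,0,0,0,0,0],[0,0,0,0,0,0,0],[0,0,0,0,0,0,0]]
  ]
}}

```text
t: 34.6
eef_pos: [565.6, 209.7, 119.7]
tcp_rot: [3.141, 0.001, -3.141]
ft_force: [-1.8, -1.4, 6.9]
opening: 0.329
grip_force: 30.0
```

Emit:
{"name": "drive_tool", "arguments": {
  "rows": [
    [[0,0,-0.08,0,0,0,0],[0,0,-0.18,0,0,0,0],[0,0,-0.2,0,0,0,0],[0,0,-0.2,0,0,0,0],[0.007,-0.16,0,0,0,0,0]]
  ]
}}

```text
t: 35.22
eef_pos: [564.2, 171.0, 287.4]
tcp_rot: [3.14, 0.006, -3.139]
ft_force: [-0.0, -0.5, -4.4]
opening: 0.329
grip_force: 30.0
```

Emit:
{"name": "drive_tool", "arguments": {
  "rows": [
    [[0.007,-0.194,0,0,0,0,0],[0.007,-0.194,0,0,0,0,0],[0.007,-0.194,0,0,0,0,0],[0.007,-0.194,0,0,0,0,0],[0.007,-0.194,0,0,0,0,0]]
  ]
}}

```text
t: 35.85
eef_pos: [554.2, -74.2, 283.6]
tcp_rot: [3.141, -0.001, -3.141]
ft_force: [0.9, -0.4, -2.9]
opening: 0.331
grip_force: 30.0
```

Emit:
{"name": "drive_tool", "arguments": {
  "rows": [
    [[0,0,0,0,0,0,0],[0,0,0,0,0,0,0]]
  ]
}}

```text
t: 36.1
eef_pos: [554.5, -72.5, 283.6]
tcp_rot: [3.141, -0.001, 3.141]
ft_force: [0.3, 0.5, -3.3]
opening: 0.33
grip_force: 30.0
```

Emit:
{"name": "drive_tool", "arguments": {
  "rows": [
    [[0,0,0.15,0,0,0,0],[0,0,0.15,0,0,0,0],[0,0,0.15,0,0,0,0],[0,0,0.14,0,0,0,0],[0,0,0.02,0,0,0,0]]
  ]
}}

```text
t: 36.72
eef_pos: [553.9, -71.4, 129.7]
tcp_rot: [3.14, -0.004, -3.14]
ft_force: [-0.2, 0.4, -2.6]
opening: 0.33
grip_force: 30.0
```

Emit:
{"name": "drive_tool", "arguments": {
  "rows": [
    [[0,0,0.02,0,0,0,0],[0,0,0.008,0,0,0,0],[0,0,0.006,0,0,0,0],[0,0,0,0,0,0,0]]
  ]
}}

```text
t: 37.22
eef_pos: [554.9, -72.9, 123.4]
tcp_rot: [-3.141, 0.001, -3.142]
ft_force: [0.4, -0.3, -3.1]
opening: 0.331
grip_force: 30.0
```

Emit:
{"name": "drive_tool", "arguments": {
  "rows": [
    [[0,0,0.004,0,0,0,0],[0,0,0.004,0,0,0,0],[0,0,0,0,0,0,0]]
  ]
}}

```text
t: 37.6
eef_pos: [555.3, -73.2, 122.6]
tcp_rot: [-3.141, 0.002, 3.142]
ft_force: [-3.8, -1.6, 14.6]
opening: 0.331
grip_force: 30.0
```

Emit:
{"name": "drive_tool", "arguments": {
  "rows": [
    [[0,0,0,0,0,0,0.6],[0,0,0,0,0,0,0.6],[0,0,0,0,0,0,0.6],[0,0,0,0,0,0,0.6],[0,0,-0.05,0,0,0,0.6]]
  ]
}}

```text
t: 38.22
eef_pos: [554.4, -72.7, 133.2]
tcp_rot: [3.141, -0.002, -3.142]
ft_force: [0.3, -0.4, -0.1]
opening: 0.6
grip_force: 0.0
```

Emit:
{"name": "drive_tool", "arguments": {
  "rows": [
    [[0,0,-0.16,0,0,0,0.6],[0,0.2,-0.12,0,0,0,0.75],[-0.006,0.22,0,0,0,0,0.75],[-0.006,0.22,0,0,0,0,0.75],[-0.006,0.22,0,0,0,0,0.75]]
  ]
}}

```text
t: 38.85
eef_pos: [559.2, 143.9, 204.6]
tcp_rot: [3.141, 0.001, 3.141]
ft_force: [0.2, -0.2, -0.1]
opening: 0.747
grip_force: 0.0
```

Emit:
{"name": "drive_tool", "arguments": {
  "rows": [
    [[-0.006,0.22,0,0,0,0,0.75],[-0.006,0.22,0,0,0,0,0.75],[-0.006,0.22,0,0,0,0,0.75],[-0.006,0.22,0,0,0,0,0.75],[0,0.035,0,0,0,0,0.75]]
  ]
}}

```text
t: 39.48
eef_pos: [564.5, 374.0, 203.9]
tcp_rot: [3.141, 0.001, -3.138]
ft_force: [0.3, 0.9, 0.1]
opening: 0.748
grip_force: 0.0
```

Emit:
{"name": "drive_tool", "arguments": {
  "rows": [
    [[0,0,0,0,0,0,0.75],[0,0,0,0,0,0,0.75]]
  ]
}}

```text
t: 39.72
eef_pos: [565.4, 369.7, 203.9]
tcp_rot: [-3.142, 0.0, 3.141]
ft_force: [0.4, 0.8, 0.4]
opening: 0.752
grip_force: 0.0
```

Emit:
{"name": "drive_tool", "arguments": {
  "rows": [
    [[0,0.004,0.15,0,0,0,0.75],[0,0,0.15,0,0,0,0.75],[0,0,0.036,0,0,0,0.75],[0,0,0,0,0,0,0.75],[0,0,0,0,0,0,0]]
  ]
}}

```text
t: 40.35
eef_pos: [565.9, 372.0, 121.2]
tcp_rot: [3.14, 0.002, 3.141]
ft_force: [0.5, -0.3, -0.5]
opening: 0.688
grip_force: 0.0
```

Emit:
{"name": "drive_tool", "arguments": {
  "rows": [
    [[0,0,0,0,0,0,0],[0,0,0,0,0,0,0],[0,0,0,0,0,0,0],[0,0,0,0,0,0,0]]
  ]
}}

```text
t: 40.85
eef_pos: [565.5, 372.1, 120.5]
tcp_rot: [3.141, 0.001, -3.141]
ft_force: [0.4, -1.2, 5.7]
opening: 0.543
grip_force: 30.0
```

Emit:
{"name": "drive_tool", "arguments": {
  "rows": [
    [[0,0,-0.08,0,0,0,0],[0,0,-0.18,0,0,0,0],[0,0,-0.2,0,0,0,0],[0,0,-0.2,0,0,0,0],[0.008,-0.17,0,0,0,0,0]]
  ]
}}

```text
t: 41.48
eef_pos: [563.7, 331.2, 288.0]
tcp_rot: [3.138, 0.006, -3.139]
ft_force: [0.6, -0.5, -4.1]
opening: 0.543
grip_force: 30.0
```

Emit:
{"name": "drive_tool", "arguments": {
  "rows": [
    [[0.01,-0.205,0,0,0,0,0],[0.01,-0.205,0,0,0,0,0],[0.01,-0.205,0,0,0,0,0],[0.01,-0.205,0,0,0,0,0],[0.01,-0.207,0,0,0,0,0]]
  ]
}}

```text
t: 42.1
eef_pos: [550.1, 71.2, 284.2]
tcp_rot: [3.141, -0.001, -3.141]
ft_force: [0.0, -0.2, -2.7]
opening: 0.542
grip_force: 30.0
```

Emit:
{"name": "drive_tool", "arguments": {
  "rows": [
    [[0,0,0,0,0,0,0],[0,0,0,0,0,0,0]]
  ]
}}

```text
t: 42.35
eef_pos: [550.6, 72.9, 284.3]
tcp_rot: [3.141, -0.0, 3.141]
ft_force: [-0.1, 0.1, -2.8]
opening: 0.543
grip_force: 30.0
```

Emit:
{"name": "drive_tool", "arguments": {
  "rows": [
    [[0,0,0.15,0,0,0,0],[0,0,0.15,0,0,0,0],[0,0,0.15,0,0,0,0],[0,0,0.14,0,0,0,0],[0,0,0.02,0,0,0,0]]
  ]
}}

```text
t: 42.98
eef_pos: [549.8, 73.9, 130.0]
tcp_rot: [3.141, -0.004, -3.14]
ft_force: [0.5, -0.3, -3.4]
opening: 0.544
grip_force: 30.0
```

Emit:
{"name": "drive_tool", "arguments": {
  "rows": [
    [[0,0,0.018,0,0,0,0],[0,0,0.008,0,0,0,0],[0,0,0.006,0,0,0,0],[0,0,0,0,0,0,0]]
  ]
}}

```text
t: 43.48
eef_pos: [550.9, 72.7, 124.5]
tcp_rot: [3.142, 0.001, -3.142]
ft_force: [0.3, 0.3, -3.7]
opening: 0.543
grip_force: 30.0
```

Emit:
{"name": "drive_tool", "arguments": {
  "rows": [
    [[0,0,0.003,0,0,0,0],[0,0,0,0,0,0,0]]
  ]
}}

```text
t: 43.72
eef_pos: [550.9, 72.6, 123.5]
tcp_rot: [3.142, 0.001, 3.142]
ft_force: [-0.2, -0.5, -0.7]
opening: 0.541
grip_force: 30.0
```

Emit:
{"name": "drive_tool", "arguments": {
  "rows": [
    [[0,0,0.003,0,0,0,0],[0,0,0,0,0,0,0]]
  ]
}}

```text
t: 43.98
eef_pos: [551.1, 72.6, 123.4]
tcp_rot: [3.142, 0.001, -3.142]
ft_force: [-2.6, -1.1, 7.7]
opening: 0.544
grip_force: 30.0
```

Emit:
{"name": "drive_tool", "arguments": {
  "rows": [
    [[0,0,0,0,0,0,0.8],[0,0,0,0,0,0,0.8],[0,0,0,0,0,0,0.8],[0,0,0,0,0,0,0.8],[0,0,-0.05,0,0,0,0.8]]
  ]
}}

```text
t: 44.6
eef_pos: [550.4, 72.7, 134.7]
tcp_rot: [3.142, -0.002, -3.142]
ft_force: [-1.1, -0.8, 0.2]
opening: 0.8
grip_force: 0.0
```

Emit:
{"name": "drive_tool", "arguments": {
  "rows": [
    [[0,0,-0.14,0,0,0,0.8],[-0.015,0.2,-0.13,0,0,0,0.8],[-0.015,0.22,0,0,0,0,0.7],[-0.015,0.22,0,0,0,0,0.6],[-0.015,0.22,0,0,0,0,0.6]]
  ]
}}

```text
t: 45.22
eef_pos: [565.7, 289.5, 203.7]
tcp_rot: [3.141, 0.001, 3.142]
ft_force: [0.8, -1.0, 0.3]
opening: 0.61
grip_force: 0.0
```

Emit:
{"name": "drive_tool", "arguments": {
  "rows": [
    [[0,0.005,0,0,0,0,0.6],[0,0,0,0,0,0,0.6]]
  ]
}}

```text
t: 45.48
eef_pos: [565.5, 288.8, 202.9]
tcp_rot: [-3.141, 0.0, -3.141]
ft_force: [-0.1, 0.5, 0.5]
opening: 0.598
grip_force: 0.0
```

Emit:
{"name": "drive_tool", "arguments": {
  "rows": [
    [[-0.002,0.002,0.15,0,0,0,0.6],[0,0,0.15,0,0,0,0.6],[0,0,0.034,0,0,0,0.6],[0,0,0,0,0,0,0.6],[0,0,0,0,0,0,0]]
  ]
}}

```text
t: 46.1
eef_pos: [566.9, 289.3, 120.6]
tcp_rot: [3.141, 0.002, 3.141]
ft_force: [0.3, 0.7, 0.2]
opening: 0.542
grip_force: 0.0
```

Emit:
{"name": "drive_tool", "arguments": {
  "rows": [
    [[0,0,0,0,0,0,0],[0,0,0,0,0,0,0],[0,0,0,0,0,0,0],[0,0,0,0,0,0,0],[0,0,0,0,0,0,0]]
  ]
}}

```text
t: 46.72
eef_pos: [566.5, 289.5, 119.8]
tcp_rot: [3.141, 0.001, -3.141]
ft_force: [-0.9, -1.1, 6.2]
opening: 0.375
grip_force: 30.0
```

Emit:
{"name": "drive_tool", "arguments": {
  "rows": [
    [[0,0,-0.08,0,0,0,0],[0,0,-0.18,0,0,0,0],[0,0,-0.2,0,0,0,0],[0,0,-0.2,0,0,0,0],[0.048,-0.158,0,0,0,0,0]]
  ]
}}

```text
t: 47.35
eef_pos: [555.1, 251.3, 287.3]
tcp_rot: [3.139, 0.006, -3.139]
ft_force: [-0.2, -1.4, -4.4]
opening: 0.374
grip_force: 30.0
```

Emit:
{"name": "drive_tool", "arguments": {
  "rows": [
    [[0.058,-0.2,0,0,0,0,0],[0.058,-0.2,0,0,0,0,0],[0.058,-0.2,0,0,0,0,0],[0.058,-0.2,0,0,0,0,0],[0.058,-0.2,0,0,0,0,0]]
  ]
}}

```text
t: 47.98
eef_pos: [480.8, -1.4, 283.8]
tcp_rot: [3.141, -0.0, -3.141]
ft_force: [1.1, -0.6, -3.0]
opening: 0.372
grip_force: 30.0
```

Emit:
{"name": "drive_tool", "arguments": {
  "rows": [
    [[0,0,0,0,0,0,0],[0,0,0,0,0,0,0]]
  ]
}}

```text
t: 48.22
eef_pos: [481.7, 0.1, 283.9]
tcp_rot: [3.141, -0.0, 3.141]
ft_force: [0.3, 0.4, -3.5]
opening: 0.374
grip_force: 30.0
```

Emit:
{"name": "drive_tool", "arguments": {
  "rows": [
    [[0,0,0.15,0,0,0,0],[0,0,0.15,0,0,0,0],[0,0,0.15,0,0,0,0],[0,0,0.14,0,0,0,0],[0,0,0.02,0,0,0,0]]
  ]
}}

```text
t: 48.85
eef_pos: [481.1, 1.1, 129.7]
tcp_rot: [3.141, -0.004, -3.14]
ft_force: [0.6, 0.1, -2.3]
opening: 0.372
grip_force: 30.0
```

Emit:
{"name": "drive_tool", "arguments": {
  "rows": [
    [[0,0,0.018,0,0,0,0],[0,0,0.008,0,0,0,0],[0,0,0.006,0,0,0,0],[0,0,0.003,0,0,0,0],[0,0,0,0,0,0,0]]
  ]
}}

```text
t: 49.48
eef_pos: [481.8, -0.1, 122.9]
tcp_rot: [3.142, 0.0, -3.142]
ft_force: [0.4, -0.6, -3.9]
opening: 0.375
grip_force: 30.0
```

Emit:
{"name": "drive_tool", "arguments": {
  "rows": [
    [[0,0,0.005,0,0,0,0],[0,0,0.003,0,0,0,0],[0,0,0,0,0,0,0]]
  ]
}}

```text
t: 49.85
eef_pos: [482.1, -0.4, 122.6]
tcp_rot: [-3.141, 0.002, 3.142]
ft_force: [-6.5, -2.8, 25.1]
opening: 0.374
grip_force: 30.0
```

Emit:
{"name": "drive_tool", "arguments": {
  "rows": [
    [[0,0,0,0,0,0,0.65],[0,0,0,0,0,0,0.65],[0,0,0,0,0,0,0.65],[0,0,0,0,0,0,0.65],[0,0,-0.05,0,0,0,0.65]]
  ]
}}

```text
t: 50.48
eef_pos: [481.4, 0.0, 133.0]
tcp_rot: [3.141, -0.002, -3.142]
ft_force: [0.2, -0.0, 0.4]
opening: 0.652
grip_force: 0.0
```

Emit:
{"name": "drive_tool", "arguments": {
  "rows": [
    [[0,0,-0.16,0,0,0,1],[-0.027,0,-0.2,0,0,0,1],[-0.027,0,-0.2,0,0,0,1],[-0.027,0,-0.2,0,0,0,1],[-0.027,0,-0.03,0,0,0,1]]
  ]
}}

```text
t: 51.1
eef_pos: [509.4, -0.0, 334.7]
tcp_rot: [-3.141, 0.006, -3.141]
ft_force: [0.3, -0.9, -0.8]
opening: 0.999
grip_force: 0.0
```

Emit:
{"name": "drive_tool", "arguments": {
  "rows": [
    [[0,0,0,0,0,0,1],[0,0,0,0,0,0,1]]
  ]
}}

```text
t: 51.35
eef_pos: [508.1, -0.0, 329.5]
tcp_rot: [3.141, -0.002, -3.142]
ft_force: [0.5, 0.8, -0.4]
opening: 0.998
grip_force: 0.0
```

Run:
```python
from h import *
print(env.state()["eef_pos"],env.state()["t"])
G=["bottle","flask","canister","cap","mug","bowl"]
p=look("wrist",n=2,names=G); look("wrist",n=2,names=G[:4]); look("scene",n=3,names=G)
c=p["color"]
cv2.imwrite("pics/w5.png",np.hstack([cv2.resize(cv2.imread("pics/w1.png"),(400,300)),cv2.resize(c,(400,300))]))
```

```text
[ 5.08084463e+02 -7.94853639e-03  3.29501054e+02] 51.35
wrist bottle [([699, -122, 3], [175, 278], 0.91), ([350, -225, 0], [87, 45], 0.69)]
wrist flask [([550, 70, 4], [299, 189], 0.63)]
wrist canister [([481, 4, 8], [255, 142], 0.78)]
wrist cap [([520, -246, 37], [73, 173], 0.63)]
wrist mug [([474, 217, 3], [403, 137], 0.96)]
wrist bowl [([475, 372, 3], [504, 140], 0.87)]
wrist bottle [([334, 188, -2], [391, 32], 0.97), ([557, -73, 9], [202, 193], 0.82)]
wrist flask [([553, 73, 5], [301, 190], 0.7), ([555, -74, 8], [201, 192], 0.35)]
wrist canister [([482, 2, 7], [253, 142], 0.75), ([557, -69, 10], [204, 194], 0.62)]
wrist cap [([518, -248, 36], [72, 171], 0.98), ([521, 291, 0], [446, 169], 0.45)]
scene bottle [([695, -123, 0], [227, 266], 0.82), ([553, -73, 9], [232, 217], 0.8), ([344, -229, 2], [169, 177], 0.72)]
scene flask [([551, 71, 9], [279, 206], 0.72)]
scene canister [([481, 0, 6], [250, 194], 0.65)]
scene cap [([522, -246, 40], [169, 216], 0.57)]
scene mug [([472, 208, 7], [312, 178], 0.64)]
scene bowl [([477, 373, 6], [359, 169], 0.84)]
```

View pics/w5.png

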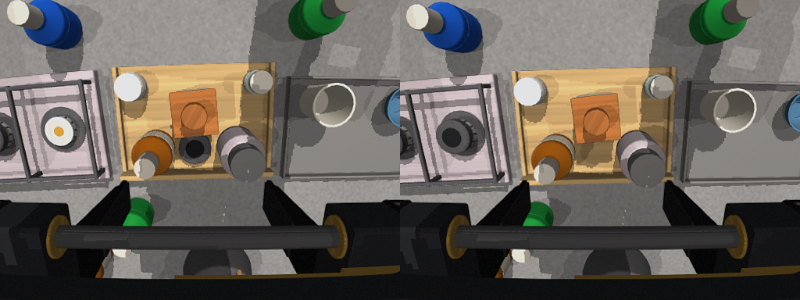

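The before (left) and after (right) wrist views match. Bottle (545,155), flask (640,155) and canister (597,118) are back in their places, the cap is on the burner at (452,137), and the mug has not moved.

```bash
python3 -c "
from cell import env
print(env.job_done())"
```

```text
the job is handed in; nothing more can be done
None
```

The job is handed in at about 52 s of the 152 s allowed: by the last camera check the cap is flat and centred on the bare burner, the bottle, flask and canister stand within a few mm of their starting places, and the mug and bowl were not moved; no verdict came back.

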